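Load the last test plaque into the spring magazine and latch its gate

TASK

Load the bisque test plaque that stands on edge in the wooden drying rack into the spring magazine on top of the two plaques already there: lay it in flat with its scribed face up, and press it down gently against the spring, without ramming the stack onto its end stop, until both end clips snap back over it. Then push the magazine's gate shut until it seats on its roller catch, and leave everything else on the bench where it is.

Things in the scene. Friction and masses are not known exactly. Their poses are not given: they have to be found in the camera images.
- plaque: Off-white bisque slab to load, 56 x 120 x 12 mm, about 0.15 kg. Origin: centre of its plain underside; x across the 56 mm, y along the 120 mm, z out of the scribed face, 12 mm from the origin (a fine line along it, one across near each end). At the start it stands on a long edge in the rack, z level and pointing to the right (world -y), x down, its top edge 64 mm above the table.
- rack: Light wooden drying rack, fixed; origin on the table under its centre. Two rails 150 mm long (along x) centred at y = +38 and -38 mm, 18 mm wide, 26 mm high, each sawn with three slots 14 mm wide and 18 mm deep at x = -44, 0 and +44 mm. The plaque stands in the slot at x = -44 mm (the leftmost); the others are empty. The bench between rack and magazine is clear.
- magazine: Spring stack magazine, fixed: grey base 116 x 206 x 12 mm with steel guides. Origin on the table under the stack's middle; x points to the rear wall, to the robot's right, y away from the robot. The stack lies with its 120 mm length along y. Rear wall's face at x = +30 mm, end posts' faces at y = +62 and -62 mm: 2 mm to spare each side. The front (left) is open while the gate is open.
- notch (a point): Middle of the notch in the magazine's rear wall, 42 mm above the table, 32 mm from its centre line: 60 mm wide, open upward, for the finger behind the plaque; the other finger stays in front. Posts and rear wall are straight up to 102 mm above the table and flare outward to 113 mm. Nothing on the magazine stands higher.
- mouth (a point): Point on the magazine's centre line 76 mm above the table, level with the clip tips: top face of a held stack. A plaque laid in from above comes to rest on the sloping clips, underside about 87 mm up. Pressed until its top face is 2 to 3 mm below this point the clips snap in; let go, and the spring lifts it against them. At 3.5 mm below, the stack meets its end stop.
- follower (a joint): Spring plate under the stack, slides down: 0 m with two plaques held by the clips, 0.012 with three, end stop at 0.0155. Spring 200 N/m, 8.8 N at 0 (part of it carries the plaques). Pressing the third plaque in takes up to about 15 N on top of its weight, clips included. More than 45 N on the plate counts as ramming.
- clip_left (a joint): Sprung steel leaf, 26 mm wide, in the middle of the magazine's +y end, hinged 100 mm above the table, its tip leaning in over the plaque's end by about 5 mm. 0 rad: at rest, snapped in. It gives outward (positive) to about 0.25 as a plaque passes down; a plaque below cannot lift it. Its carrier is 104 mm high.
- clip_right (a joint): The same clip at the -y end.
- gate (a joint): Aluminium gate on the magazine's front: upright sheet 140 mm long, 17 to 60 mm above the table, 3 mm thick, with a narrow sight slot, on an upright hinge at its near (-y) end. 0 rad is shut, positive open, out to the left (1.45 to 1.8 at the start); it stays where it is left. The last 0.1 rad passes the roller catch (about 4 N at the free edge), then it snaps to its stop at 0.
- gate_hinge (a point): Point on the gate's hinge axis, 38 mm above the table; in the magazine's frame at x = -33.5 mm, y = -74 mm. The shut gate runs from here along the magazine's +y.
- gate_edge (a point): Middle of the gate's free, rolled edge (radius 4 mm), 140 mm from the hinge axis, 38 mm above the table; it moves with the gate. The roller catch's block, 50 mm high, stands beyond the shut edge, at y = 82 to 96 mm, x = -50 to -28 mm in the magazine's frame.
- plaque_mid: Upper of the two equal plaques already in the magazine; origin at the centre of its underside. It must stay in the stack.
- plaque_low: Lower of the two plaques already in the magazine; origin at the centre of its underside.
- caliper: Bystander: steel sliding caliper, 206 mm, lying near the front edge of the table at the right. Not to be moved.
- wood_rib: Bystander: flat wooden rib, 109 x 52 x 8 mm, behind the work. Not to be moved.
- brush_1: Bystander: brush with a wooden handle, 219 mm, lying behind the rack. Not to be moved.
- cast_cup_1: Bystander: white cast cup, 67 mm wide and 81 mm high, at the front right. Not to be moved.
- tape_roll: Bystander: roll of tape, 104 mm across and 24 mm high, at the left. Not to be moved.
Mind the look-alikes: they are no part of the job. What is shaped like the plaque_mid but green or orange is not meant.

How it is judged:
By the outcome, as a careful person would: the job done as asked, in the order asked, and still so for the second after the job is handed in, with the robot touching nothing.
It also fails if it takes over 67 s, if anything falls off the work surface, if the arm or the gripper's body presses on something with over 40 N, if the wrist force passes 120 N, or if a joint passes its speed limit or range.

ROBOT

A 7-joint arm with a two-finger parallel gripper is mounted at the origin on a cart in front of the work surface, level with it; the furniture and walls round the work are solid. World frame = base frame: x ahead of the robot, y to its left, z up, the work surface at z = 0. Lengths are in m, angles in rad, forces in N, time in s.
With the tool pointing down it reaches from about 0.35 to 0.775 m from the base axis. Payload 3.1 kg.
Tool frame: the origin (TCP) lies at the very end of the fingers, on their centre line; the grasp point (between the pads) lies r.grip_point_offset behind it (r.grip_point_offset is the distance from the TCP to the grasp point, in m); z points along the fingers, y is the line along which they close (so a half turn about z gives the same grasp; the last joint's range is limited). The gripper opens to 85 mm and grips with 20 to 120 N. Pads are 22 mm wide; open, the fingers measure 114 mm over their backs; the gripper's body (76 mm by 85 mm) begins 54 mm behind the grasp point. The pads swing forward as they close: fully open they stand 13 mm farther back than shut.
Start: joints at [-1.341, 0.311, 0.014, 1.512, -0.004, 1.319, -0.027], TCP at [0.148, 0.53, 0.231] pointing down, gripper open.
Joint ranges: [-2.7, 2.7], [-0.3, 1.91], [-1.27, 1.3], [0.12, 2.57], [-1.44, 4.58], [0.2, 2.03], [-3.05, 3.05]. Speed limits (rad/s): [2.79, 2.79, 3.14, 3.14, 3.14, 3.14, 3.14].

INTERFACE

Orientations are given as [roll, pitch, yaw] about the fixed x, y, z axes, in that order (R = Rz(yaw) Ry(pitch) Rx(roll)).
In Python, from rig import r gives the robot as it stands.
- The arm moves only by the shell command python3 -m handwheel 'ROWS' [FORCE]. ROWS is JSON, a list that holds one entry, the list of rows, each a list of 7 numbers: the turn, a rotation vector about the tool's x, y, z in degrees, then the shift along the tool's x, y, z in m, then the opening, from 0 (shut) to 1 (fully open). A call has 1 to 10 rows; each row is the pose to reach, as a shift and turn from the pose commanded when the call began, along the tool's axes at that moment; what a row does not reach only later rows make up. A row lasts 1/12 s, in which the tool goes at most 41.7 mm and 7.16 degrees, less where a joint would pass 70% of its speed; a pose out of reach is approached as far as the arm can. A call with a gripper value outside its range is refused whole. The fingers move at their own pace and stop on an object; FORCE is the grip in N (left out, the last holds). Time passes only in rows, so rows that repeat a pose let the fingers close. It gives the time, the measured TCP pose, the force, the opening and the grip force at its end, in the units of the state.
- r.state(): the state, without advancing time (a new reading comes with each control period).
- r.capture(name): name is "scene" or "side" or "wrist"; returns (picture, depth): 384x512x3 uint8, red, green, blue; 384x512 float32, m along the optical axis (not along the pixel's ray), 0 where there is no reading.
- r.get_calibration(name): a dict with "intrinsics" (3x3 intrinsics, pixels), "pose" (4x4, takes a point from camera to world coordinates). Camera axes: x right, y up, looking along -z (the intrinsics and any distortion apply to the point x, -y, -z); pixel columns grow to the right and rows downward; lengths in m; the calibration is good to about 2 mm. A picture is of the moment at which its call begins: read the wrist's pose just before it. get_calibration takes no time and is no camera call; for the wrist camera it gives the pose at the moment of the call.
- r.sign_off(): hands the job in; it is judged then, once.
Trained networks look in the newest picture that a camera, given by its name, has taken for a name from the list of things; names that differ only in an ending like _2 or _b are one class to them, and where a whole thing is asked for, a point or a joint stands for the part that bears it (a point fixed in the world has none). Each returns a list of dicts, best first, with "score" (0 to 1); they miss things now and then, are a little off and sometimes report something else, mostly with a low value. They report only what shows in the picture. A call takes as long as a camera call. They do not tell look-alikes from the thing itself.
- r.search_frame(thing, camera): "bbox" ([left, top, width, height] in pixels, round what is visible of it).
- r.trace(thing, camera): "pixels" (384x512 bool, what is visible of it) and "bbox" ([left, top, width, height] in pixels, round what is visible of it).
- r.tip_of(thing, camera): "location" ([row, column] in pixels: a listed point, or the origin of a listed thing).
The state is a dict: "t": time; "joints": joint angles; "joint_velocities": joint speeds; "joint_efforts": joint torques, N m; "tcp_pos": TCP position; "tcp_rot": TCP orientation; "wrist_force": force on the tool from outside, world axes, zero at the start; "wrist_torque": the same for the moment, N m; "finger_gap": opening from 0.0 (shut) to 1.0 (fully open); "grip_force": force on a finger pad.
Only numpy, scipy, OpenCV 4.12 (cv2) and the standard library are available. Lean on these libraries where they do the work, as an engineer would, in place of code of your own. Each camera call takes 0.05 s, during which the arm holds its last target. There are 200 camera calls.

## Working session

There is one attempt and no reset: what is moved stays moved. The work goes in short steps, Python scripts to look and compute and a shell command to move; the robot and the scene stay as the last step left them, time stands still between calls to the robot, and variables do not carry over. Pictures are saved under pics/ and viewed, at most 10 in all, crops included, and the job is handed in when it is done.

```bash
ls; mkdir -p pics; cat > h.py <<'E'
import numpy as np, cv2
from scipy.spatial.transform import Rotation as R
from rig import r
def cap(n,fn=None):
    p,d=r.capture(n)
    if fn: cv2.imwrite('pics/'+fn,p[:,:,::-1])
    return p,d,r.get_calibration(n)
def w(c,row,col,d):
    K=np.array(c['intrinsics']);T=np.array(c['pose'])
    x=(col-K[0,2])/K[0,0]*d;y=(row-K[1,2])/K[1,1]*d
    return T[:3,:3]@np.moveaxis(np.array([x,-y,-d*np.ones_like(x)]),0,0).reshape(3,-1)+T[:3,3:4]
def ray(c,row,col,z):
    T=np.array(c['pose']);p=w(c,row,col,1.0).ravel();o=T[:3,3]
    return o+(p-o)*(z-o[2])/(p[2]-o[2])
E
python3 - <<'E'
from h import *
print(r.state()); print(r.grip_point_offset)
a=cap('scene','scene.png'); c=a[2]; print(c)
for t in ['plaque','rack','notch','mouth','gate_hinge','gate_edge','magazine','plaque_mid']:
    l=r.tip_of(t,'scene'); print(t,[(x['location'],round(x['score'],2)) for x in l[:3]])
b=cap('side','side.png'); print(b[2])
for t in ['plaque','rack','notch','mouth','gate_hinge','gate_edge','magazine','plaque_mid']:
    l=r.tip_of(t,'side'); print(t,[(x['location'],round(x['score'],2)) for x in l[:3]])
cv2.imwrite('pics/both.png',cv2.resize(np.vstack([a[0],b[0]])[:,:,::-1],(400,600)))
E
```

```text
pics
{'t': 0.0, 'joints': array([-1.3406963 ,  0.31175702,  0.01399456,  1.51307378, -0.0044209 ,
        1.31918901, -0.02719839]), 'joint_velocities': array([-0.00153411,  0.00117195,  0.00086284,  0.00095506,  0.00097938,
        0.00104924, -0.00017687]), 'joint_efforts': array([-3.38885338e-04, -3.79910624e+01,  1.45758041e-01, -2.30589598e+01,
        1.22197121e-02,  1.37714119e-02,  1.60366363e-05]), 'tcp_pos': array([0.14744198, 0.52910604, 0.23019711]), 'tcp_rot': array([-3.13919773e+00,  7.85519465e-05,  2.86986337e+00]), 'wrist_force': array([ 0.29202957, -0.24502134,  0.50091376]), 'wrist_torque': array([-0.00458711, -0.00930819, -0.06787814]), 'grip_force': 0.0, 'finger_gap': 1.000333999886957}
0.0187
{'intrinsics': array([[469.54658081,   0.        , 256.87249954],
       [  0.        , 469.54658081, 194.33104954],
       [  0.        ,   0.        ,   1.        ]]), 'pose': array([[ 0.75269191,  0.47535748, -0.45551087, -0.21615352],
       [-0.65835961,  0.54784327, -0.51616893, -0.79146099],
       [ 0.00418381,  0.68840614,  0.72531337,  1.27655201],
       [ 0.   
[... 589 characters left out ...]
   , 420.0000358 , 193.69082553],
       [  0.        ,   0.        ,   1.        ]]), 'pose': array([[-0.89866513,  0.29413497, -0.32540069,  0.05268293],
       [-0.43853491, -0.58660225,  0.68087072,  1.13097946],
       [ 0.00938711,  0.75457433,  0.65614744,  1.08025188],
       [ 0.        ,  0.        ,  0.        ,  1.        ]])}
plaque [([271.3, 239.7], 0.87)]
rack [([264.6, 235.3], 0.97)]
notch [([157.8, 285.7], 0.9)]
mouth [([157.6, 283.7], 0.84)]
gate_hinge [([171.2, 292.9], 0.91), ([299.1, 185.4], 0.23)]
gate_edge [([183.5, 265.6], 0.53), ([155.9, 282.8], 0.33)]
magazine [([167.3, 282.2], 0.83)]
plaque_mid [([206.6, 304.6], 0.89), ([155.1, 282.4], 0.82), ([146.2, 306.4], 0.76)]
```

View pics/scene.png

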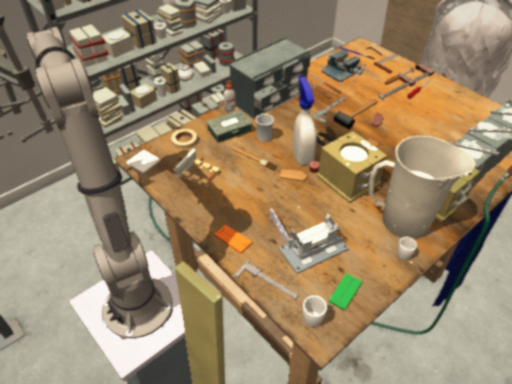

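View pics/side.png

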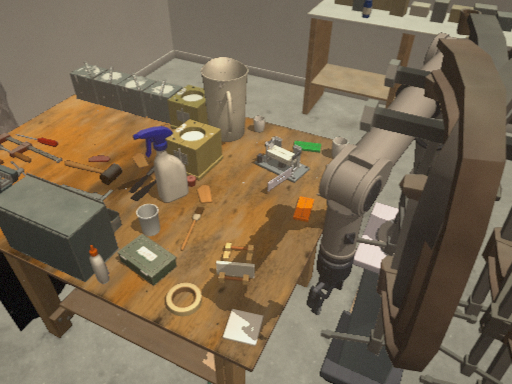

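```bash
python3 - <<'E'
from h import *
S={'plaque':(164,185.6,.035),'rack':(176.1,197.4,0),'notch':(247.1,316.9,.042),'mouth':(234.8,314.1,.076),'hinge':(244.6,288.3,.038),'edge':(214.8,273.6,.038),'mag':(247.7,308.5,0),'mid':(236,311.4,.052)}
D={'plaque':(271.3,239.7,.035),'rack':(264.6,235.3,0),'notch':(157.8,285.7,.042),'mouth':(157.6,283.7,.076),'hinge':(171.2,292.9,.038),'edge':(183.5,265.6,.038),'mag':(167.3,282.2,0),'mid':(155.1,282.4,.052)}
for n,q in (('scene',S),('side',D)):
    c=r.get_calibration(n)
    for k,v in q.items(): print(n,k,ray(c,*v).round(4))
E
```

```text
scene plaque [0.4615 0.3955 0.035 ]
scene rack [0.4752 0.3421 0.    ]
scene notch [ 0.5508 -0.2213  0.042 ]
scene mouth [ 0.559  -0.1963  0.076 ]
scene hinge [ 0.4894 -0.1503  0.038 ]
scene edge [ 0.5409 -0.0225  0.038 ]
scene mag [ 0.5536 -0.185   0.    ]
scene mid [ 0.564  -0.1821  0.052 ]
side plaque [0.4487 0.3987 0.035 ]
side rack [0.4877 0.3561 0.    ]
side notch [ 0.5492 -0.2115  0.042 ]
side mouth [ 0.5407 -0.1652  0.076 ]
side hinge [ 0.4897 -0.1453  0.038 ]
side edge [ 0.5556 -0.0252  0.038 ]
side mag [ 0.5562 -0.1964  0.    ]
side mid [ 0.5642 -0.21    0.052 ]
```

The scene view shows the rack with the standing plaque at about (186,160) and the magazine at (312,245). Its gate is open toward (275,215). The flat orange piece (233,238) and the green piece (346,291) are look-alikes. The off-white slab standing in the rack's leftmost slot is the plaque meant. Next I'll move over the rack for a closer view.

```bash
python3 -m handwheel '[[[0,0,0,-0.03,-0.01,0,1],[0,0,0,-0.06,-0.016,-0.005,1],[0,0,0,-0.09,-0.024,-0.01,1],[0,0,0,-0.12,-0.032,-0.015,1],[0,0,0,-0.15,-0.04,-0.02,1],[0,0,0,-0.18,-0.048,-0.03,1],[0,0,0,-0.21,-0.056,-0.04,1],[0,0,0,-0.24,-0.064,-0.05,1],[0,0,0,-0.26,-0.072,-0.05,1],[0,0,0,-0.27,-0.075,-0.05,1]]]' 40
python3 - <<'E'
from h import *
s=r.state(); print(s['t'],s['tcp_pos'],s['tcp_rot'])
p,d,c=cap('wrist','w1.png'); print(c['pose'].round(3), c['intrinsics'][0,0])
for t in ['plaque','rack']:
    l=r.tip_of(t,'wrist'); print(t,[(x['location'],round(x['score'],2)) for x in l[:3]])
    l=r.trace(t,'wrist')
    for x in l[:2]: print(x['bbox'],x['score'])
    if l: np.save(t+'.npy',l[0]['pixels'])
    if l and t=='plaque':
        m=l[0]['pixels']&(d>0); v,u=np.nonzero(m); P=w(c,v,u,d[m]).T
        print(P.min(0),P.max(0))
        top=P[P[:,2]>P[:,2].max()-.006]
        print(len(top), cv2.minAreaRect(top[:,:2].astype(np.float32)*1000))
E
```

```text
t: 1.73
tcp_pos: [0.3916, 0.382, 0.2822]
tcp_rot: [3.141, 0.003, 2.863]
wrist_force: [-0.0, 0.3, -0.1]
finger_gap: 1.002
grip_force: 0.0
1.7333 [0.39156832 0.38199782 0.28220646] [3.14123925 0.00330121 2.86337606]
[[ 0.276 -0.923 -0.267  0.324]
 [ 0.961  0.265  0.077  0.401]
 [-0.    -0.278  0.961  0.423]
 [ 0.     0.     0.     1.   ]] 269.0308401126856
plaque [([205.2, 279.1], 0.97), ([212.9, 254.8], 0.59)]
[252.5, 172.4, 52.9, 71.8] 0.76
[2.0, 298.3, 22.7, 23.6] 0.44
[ 0.40691119  0.36930882 -0.00243748] [0.54637281 0.42729263 0.06472649]
663 ((465.04290771484375, 398.5823974609375), (119.47415924072266, 12.131815910339355), 19.44399070739746)
rack [([214.9, 256.1], 0.7)]
[204.7, 168.1, 105.8, 96.7] 0.69
```

View pics/w1.png

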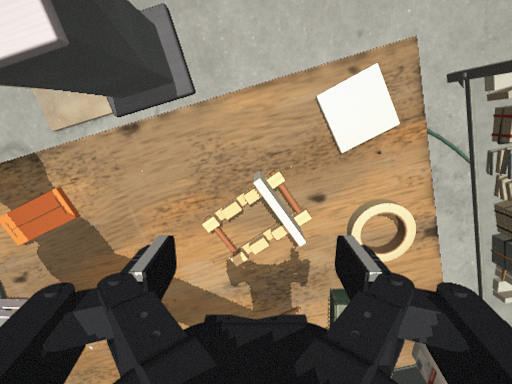

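The wrist view shows the white plaque standing in the end slot, its edge running from (258,178) to (300,240). Depth gives a 119.5 x 12.1 mm top edge at z = 0.064, which matches the description. The orange look-alike at (40,215) lies flat.

```bash
python3 -m handwheel '[[[0,0,-6,-0.02,0.01,0.03,1],[0,0,-12,-0.04,0.02,0.06,1],[0,0,-18,-0.055,0.03,0.09,1],[0,0,-24,-0.066,0.036,0.12,1],[0,0,-30,-0.066,0.036,0.14,1],[0,0,-35.4,-0.066,0.036,0.15,1],[0,0,-35.4,-0.066,0.036,0.16,1],[0,0,-35.4,-0.066,0.036,0.16,1]]]' 40
python3 - <<'E'
from h import *
s=r.state(); print(s['joints'].round(2))
p,d,c=cap('wrist')
l=r.trace('plaque','wrist')
for x in l[:1]:
        m=x['pixels']&(d>0); v,u=np.nonzero(m); P=w(c,v,u,d[m]).T
        top=P[P[:,2]>.058]; print(x['bbox'],len(top), cv2.minAreaRect(top[:,:2].astype(np.float32)*1000), top[:,2].max())
E
```

```text
t: 2.65
tcp_pos: [0.4577, 0.4028, 0.1186]
tcp_rot: [-3.141, -0.005, -2.795]
wrist_force: [-0.8, 0.1, -0.0]
finger_gap: 0.999
grip_force: 0.0
[-0.79  0.51  0.07  1.5  -0.04  1.14  1.2 ]
[234.5, 133.0, 20.3, 150.0] 2213 ((465.7792663574219, 399.2442321777344), (119.4474105834961, 12.025711059570312), 19.4378604888916) 0.06718088396980992
```

```bash
python3 -m handwheel '[[[0,0,-0.5,-0.006,-0.006,0.02,1],[0,0,-0.5,-0.006,-0.006,0.05,1],[0,0,-0.5,-0.006,-0.006,0.075,1],[0,0,-0.5,-0.006,-0.006,0.081,1],[0,0,-0.5,-0.006,-0.006,0.081,1]]]' 40
python3 -c "
from h import *
s=r.state();print(s['tcp_pos'],s['tcp_rot'],s['wrist_force'])"
```

```text
t: 3.17
tcp_pos: [0.4672, 0.3982, 0.0393]
tcp_rot: [-3.141, -0.003, -2.787]
wrist_force: [-0.2, -1.1, -0.5]
finger_gap: 0.999
grip_force: 0.0
[0.46718143 0.39822431 0.03934016] [-3.14074302e+00 -2.84117924e-03 -2.78678082e+00] [-0.16325187 -1.07678647 -0.52347996]
```

```bash
python3 -m handwheel '[[[0,0,1,0,0,0,0.6],[0,0,1,0,0,0,0.3],[0,0,1,0,0,0,0],[0,0,1,0,0,0,0],[0,0,1,0,0,0,0],[0,0,1,0,0,0,0],[0,0,1,0,0,0,0],[0,0,1,0,0,0,0]]]' 40
```

```text
t: 3.83
tcp_pos: [0.4688, 0.3988, 0.041]
tcp_rot: [3.141, 0.001, -2.804]
wrist_force: [-0.8, -0.4, 3.0]
finger_gap: 0.134
grip_force: 40.2
```

```bash
python3 -m handwheel '[[[0,0,0,0,0,-0.02,0],[0,0,0,0,0,-0.05,0],[0,0,0,0,0,-0.08,0],[0,0,0,0.01,-0.03,-0.1,0],[0,0,0,0.015,-0.065,-0.11,0],[0,0,0,0.02,-0.1,-0.11,0],[0,0,0,0.03,-0.135,-0.11,0],[0,0,0,0.04,-0.17,-0.11,0],[0,0,0,0.045,-0.205,-0.11,0],[0,0,0,0.05,-0.235,-0.11,0]]]' 40
python3 - <<'E'
from h import *
p,d,c=cap('scene')
for t in ['plaque','plaque_mid']:
    for x in r.trace(t,'scene')[:4]:
        m=x['pixels']&(d>0); v,u=np.nonzero(m); P=w(c,v,u,d[m]).T
        print(t,x['bbox'],round(x['score'],2),np.median(P,0).round(3),P.min(0).round(3),P.max(0).round(3))
E
```

```text
t: 4.67
tcp_pos: [0.4988, 0.1569, 0.1499]
tcp_rot: [-3.141, -0.001, -2.806]
wrist_force: [0.9, 0.2, -1.4]
finger_gap: 0.129
grip_force: 39.7
plaque [217.7, 168.0, 24.4, 16.5] 0.73 [0.468 0.143 0.148] [ 0.434  0.128 -0.008] [0.574 0.3   0.18 ]
plaque_mid [329.4, 274.7, 31.6, 35.8] 0.83 [ 0.51  -0.383  0.012] [ 0.448 -0.423 -0.003] [ 0.576 -0.334  0.021]
plaque_mid [296.0, 221.5, 31.7, 21.0] 0.77 [ 0.562 -0.19   0.076] [ 0.486 -0.229 -0.007] [ 0.673 -0.116  0.118]
plaque_mid [215.5, 227.0, 35.3, 26.3] 0.56 [0.377 0.007 0.011] [ 0.344 -0.054 -0.011] [0.419 0.077 0.019]
```

```bash
python3 -m handwheel '[[[7,0,0,0,0,0,0],[14,0,0,0,0,0,0],[21,0,0,0,0,0,0],[28,0,0,0,0,0,0],[35,0,0,0,0,0,0],[42,0,0,0,0,0,0],[49,0,0,0,0,0,0],[55,0,0,0,0,0,0],[55,0,0,0,0,0,0],[55,0,0,0,0,0,0]]]' 40
python3 -c "
from h import *
s=r.state();print(s['joints'].round(2));R0=R.from_euler('xyz',s['tcp_rot']).as_matrix();print(R0.round(3))"
```

```text
t: 5.65
tcp_pos: [0.4977, 0.1627, 0.1479]
tcp_rot: [-2.183, -0.004, -2.799]
wrist_force: [1.2, -0.4, -0.9]
finger_gap: 0.129
grip_force: 39.9
[-1.06  0.64  0.27  1.66  0.67  1.42  0.81]
[[-0.942 -0.196  0.272]
 [-0.336  0.54  -0.772]
 [ 0.004 -0.818 -0.575]]
```

```bash
python3 -m handwheel '[[[0,0,0,0,0.025,0.0175,0],[0,0,0,0,0.05,0.035,0],[0,0,0,0,0.075,0.0525,0],[0,0,0,0,0.09,0.063,0],[0,0,0,0,0.095,0.0665,0],[0,0,0,0,0.097,0.068,0],[0,0,0,0,0.097,0.068,0]]]' 40
```

```text
t: 6.23
tcp_pos: [0.5003, 0.1597, 0.0333]
tcp_rot: [-2.183, 0.003, -2.806]
wrist_force: [0.5, 0.0, -0.9]
finger_gap: 0.134
grip_force: 39.9
```

```bash
python3 -m handwheel '[[[0,0,0,0,0.003,0.002,0],[0,0,0,0,0.005,0.0035,0],[0,0,0,0,0.006,0.004,0],[0,0,0,0,0.006,0.004,0]]]' 40
```

```text
t: 6.57
tcp_pos: [0.4992, 0.1606, 0.0249]
tcp_rot: [-2.182, 0.001, -2.804]
wrist_force: [-0.3, -0.2, -1.2]
finger_gap: 0.133
grip_force: 39.9
```

```bash
python3 -m handwheel '[[[0,0,0,0,0.001,0.001,0],[0,0,0,0,0.001,0.001,0.2],[0,0,0,0,0.001,0.001,0.22],[0,0,0,0,0.001,0.001,0.22],[0,0,0,0,0.001,0.001,0.22],[0,0,0,0,0.001,-0.006,0.22],[0,0,0,0,0.001,-0.014,0.22],[0,0,0,0,0.001,-0.023,0.22],[0,0,0,0,0.001,-0.035,0.22],[0,0,0,0,0.001,-0.05,0.22]]]' 20
```

```text
t: 7.4
tcp_pos: [0.485, 0.2, 0.0533]
tcp_rot: [-2.181, -0.0, -2.805]
wrist_force: [-0.6, 0.2, 0.1]
finger_gap: 0.217
grip_force: 0.0
```

Next I'll retract further, raise the tool to vertical and look.

```bash
python3 -m handwheel '[[[0,0,0,0,-0.01,-0.03,0.22],[-5,0,0,0,-0.03,-0.06,0.3],[-12,0,0,0,-0.06,-0.08,0.5],[-19,0,0,0,-0.09,-0.09,1],[-26,0,0,0,-0.11,-0.09,1],[-33,0,0,0,-0.13,-0.09,1],[-40,0,0,0,-0.15,-0.09,1],[-47,0,0,0,-0.16,-0.09,1],[-55,0,0,0,-0.17,-0.09,1],[-55,0,0,0,-0.17,-0.09,1]]]' 20
python3 - <<'E'
from h import *
s=r.state(); print(s['tcp_pos'],s['tcp_rot'],s['joints'].round(2))
p,d,c=cap('wrist','w2.png')
for x in r.trace('plaque','wrist')[:3]:
        m=x['pixels']&(d>0); v,u=np.nonzero(m); P=w(c,v,u,d[m]).T
        print(x['bbox'],round(x['score'],2),cv2.minAreaRect(P[:,:2].astype(np.float32)*1000), np.percentile(P[:,2],[2,50,98]))
E
```

```text
t: 8.23
tcp_pos: [0.4979, 0.1681, 0.2484]
tcp_rot: [-3.14, 0.009, -2.819]
wrist_force: [0.5, -2.2, 0.8]
finger_gap: 0.992
grip_force: 0.0
[0.49787104 0.16811723 0.2483532 ] [-3.14018221  0.00867231 -2.81933708] [-0.51  0.24  0.19  1.56 -0.05  1.33  1.58]
[228.7, 118.0, 45.6, 83.1] 0.81 ((491.0402526855469, 165.82159423828125), (118.78238677978516, 59.69690704345703), 19.007911682128906) [0.00671654 0.00953936 0.01117503]
[0.0, 42.1, 125.6, 159.7] 0.43 ((553.9749145507812, -92.44009399414062), (217.19456481933594, 178.17286682128906), 5.54041862487793) [0.00185772 0.01034723 0.05783618]
```

View pics/w2.png

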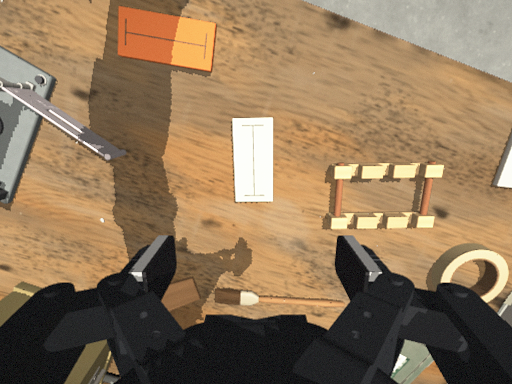

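The plaque lies flat at (252,159), scribed face up, clear of the orange look-alike at (167,40). The gate's free edge is at (120,155).

```bash
python3 -m handwheel '[[[0,0,-0.5,0.004,0,0.03,0.8],[0,0,-0.5,0.007,0,0.07,0.75],[0,0,-0.5,0.007,0,0.11,0.75],[0,0,-0.5,0.007,0,0.15,0.75],[0,0,-0.5,0.007,0,0.19,0.75],[0,0,-0.5,0.007,0,0.21,0.75],[0,0,-0.5,0.007,0,0.225,0.75],[0,0,-0.5,0.007,0,0.23,0.75],[0,0,-0.5,0.007,0,0.23,0.75]]]' 20
python3 - <<'E'
from h import *
p,d,c=cap('wrist','w3.png')
E
```

```text
t: 9.08
tcp_pos: [0.4839, 0.1767, 0.0115]
tcp_rot: [3.141, -0.005, -2.79]
wrist_force: [0.4, -0.8, 0.8]
finger_gap: 0.753
grip_force: 0.0
```

View pics/w3.png

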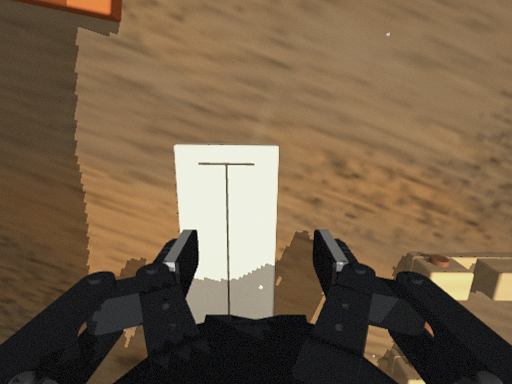

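The plaque sits about 12 mm to the left of the fingers' centre, with its centre line at column 228 against 255. I'll shift sideways before going lower.

```bash
python3 -m handwheel '[[[0,0,1,0,-0.001,-0.01,0.75],[0,0,1,-0.003,-0.008,-0.01,0.75],[0,0,1,-0.003,-0.012,-0.01,0.75],[0,0,1,-0.003,-0.012,-0.01,0.75],[0,0,1,-0.003,-0.012,-0.01,0.75]]]' 20
python3 - <<'E'
from h import *
p,d,c=cap('wrist','w4.png')
for x in r.trace('plaque','wrist')[:1]:
        m=x['pixels']&(d>0); v,u=np.nonzero(m); P=w(c,v,u,d[m]).T
        print(x['bbox'],round(x['score'],2),cv2.minAreaRect(P[:,:2].astype(np.float32)*1000), np.percentile(P[:,2],[2,50,98]))
        t=r.state(); Q=(P-t['tcp_pos'])@R.from_euler('xyz',t['tcp_rot']).as_matrix()
        print(Q.min(0),Q.max(0),np.percentile(Q[:,1],[2,98]))
E
```

```text
t: 9.55
tcp_pos: [0.4942, 0.1636, 0.0241]
tcp_rot: [-3.141, 0.001, -2.815]
wrist_force: [-0.2, -0.5, -0.1]
finger_gap: 0.753
grip_force: 0.0
[203.9, 132.7, 97.7, 179.3] 0.63 ((494.6334533691406, 164.59097290039062), (123.46268463134766, 60.80594253540039), 19.945295333862305) [0.00964024 0.01111811 0.01235638]
[-0.06350092 -0.03084871  0.00987198] [0.0602295  0.0309804  0.02602024] [-0.02680541  0.02665147]
```

```bash
python3 -m handwheel '[[[0,0,0,0,0,0.008,0.75],[0,0,0,0,0,0.014,0.75],[0,0,0,0,0,0.019,0.75],[0,0,0,0,0,0.023,0.75],[0,0,0,0,0,0.023,0.75],[0,0,0,0,0,0.023,0.75]]]' 20
```

```text
t: 10.15
tcp_pos: [0.4931, 0.1643, -0.0002]
tcp_rot: [-3.142, -0.001, -2.813]
wrist_force: [-0.1, 1.0, 0.8]
finger_gap: 0.748
grip_force: 0.0
```

```bash
python3 -m handwheel '[[[0,0,0,0,0,0.001,0.75],[0,0,0,0,0,0.002,0.75],[0,0,0,0,0,0.002,0.75],[0,0,0,0,0,0.002,0.72],[0,0,0,0,0,0.002,0.6],[0,0,0,0,0,0.002,0.5],[0,0,0,0,0,0.002,0.4],[0,0,0,0,0,0.002,0.4],[0,0,0,0,0,0.002,0.4]]]' 50
```

```text
t: 10.9
tcp_pos: [0.494, 0.1645, -0.0011]
tcp_rot: [3.142, 0.001, -2.813]
wrist_force: [0.1, -0.7, 5.1]
finger_gap: 0.639
grip_force: 53.9
```

```bash
python3 -m handwheel '[[[0,0,0,0,0,-0.01,0.4],[0,0,0,0,0,-0.03,0.4],[0,0,0,0,0,-0.06,0.4],[0,0,0,-0.002,-0.02,-0.09,0.4],[0,0,0,-0.005,-0.05,-0.12,0.4],[0,0,0,-0.01,-0.08,-0.15,0.4],[0,0,0,-0.015,-0.11,-0.18,0.4],[0,0,0,-0.019,-0.14,-0.21,0.4],[0,0,0,-0.019,-0.16,-0.24,0.4],[0,0,0,-0.019,-0.18,-0.27,0.4]]]' 50
python3 -m handwheel '[[[0,0,5,0,0,0,0.4],[0,0,10,0,0,0,0.4],[0,0,15,0,0,0,0.4],[0,0,20,0,0,0,0.4],[0,0,20,0,0,0,0.4],[0,0,20,0,0,0,0.4]]]' 50
python3 - <<'E'
from h import *
s=r.state(); p,d,c=cap('wrist','w5.png'); np.savez('w5.npz',p=p,d=d,c=c['pose'],K=c['intrinsics'],tp=s['tcp_pos'],tr=s['tcp_rot'])
print(s['joints'].round(2))
for t,z in [('mouth',.076),('notch',.042),('gate_hinge',.038),('gate_edge',.038),('magazine',0.),('plaque_mid',.052),('clip_left',.1),('clip_right',.1)]:
    print(t,[(x['location'],round(x['score'],2),ray(c,*x['location'],z).round(4)[:2]) for x in r.tip_of(t,'wrist')[:3]])
E
```

```text
t: 11.73
tcp_pos: [0.5694, -0.0023, 0.27]
tcp_rot: [-3.141, -0.001, -2.815]
wrist_force: [0.6, -0.0, -1.1]
finger_gap: 0.639
grip_force: 53.2
t: 12.23
tcp_pos: [0.569, 0.0003, 0.2679]
tcp_rot: [-3.142, -0.001, 3.124]
wrist_force: [-0.6, 0.9, -1.6]
finger_gap: 0.635
grip_force: 53.3
[-0.26  0.34  0.33  1.4  -0.11  1.42  1.61]
mouth [([157.3, 128.0], 0.42, array([ 0.5471, -0.1572]))]
notch [([271.5, 315.3], 0.29, array([0.7347, 0.0913]))]
gate_hinge [([113.9, 144.7], 0.96, array([ 0.4952, -0.1446]))]
gate_edge []
magazine [([158.1, 129.3], 0.82, array([ 0.5591, -0.1916]))]
plaque_mid [([25.2, 260.1], 0.85, array([0.3978, 0.0097])), ([162.3, 106.9], 0.84, array([ 0.5567, -0.1979]))]Traceback (most recent call last):
  File "<stdin>", line 5, in <module>
ValueError: it knows: brush, caliper, cast_cup, gate_edge, gate_hinge, magazine, mouth, notch, plaque, plaque_low, plaque_mid, rack, tape_roll, wood_rib
```

View pics/w5.png

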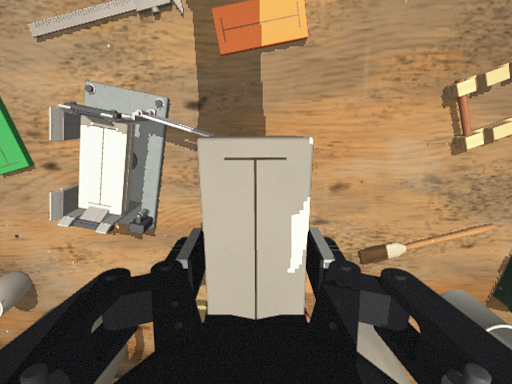

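The magazine is at (110,160), its off-white stack at (105,165), and the gate edge is tucked behind the held plaque near (212,134). The held plaque is scribed face up at (255,230). Next I'll measure both by depth in this one image.

```bash
python3 - <<'E'
from h import *
z=np.load('w5.npz'); p,d=z['p'],z['d']; c=dict(pose=z['c'],intrinsics=z['K'])
v,u=np.mgrid[0:384,0:512]; P=w(c,v.ravel(),u.ravel(),d.ravel()).T.reshape(384,512,3)
print(z['tp'],z['tr'])
def rect(m):
    q=cv2.morphologyEx(m.astype(np.uint8),cv2.MORPH_OPEN,np.ones((3,3))); n,l,s,_=cv2.connectedComponentsWithStats(q); k=1+s[1:,4].argmax()
    X=P[l==k]; return s[k],cv2.minAreaRect(X[:,:2].astype(np.float32)*1000),np.median(X[:,2]),X
roi=np.zeros((384,512),bool); roi[110:225,60:140]=1
s,rc,h,X=rect(roi&(abs(P[:,:,2]-.076)<.006)&(p.min(2)>150)); print('stack',s,rc,h)
Y=X[:,:2]
roi=np.zeros((384,512),bool); roi[120:330,190:320]=1
s,rc,h,X=rect(roi&(P[:,:,2]>.24)&(P[:,:,2]<.30)&(p.min(2)>90)); print('held',s,rc,h)
# edge lines: base
roi=np.zeros((384,512),bool); roi[60:245,30:180]=1
s,rc,h,X=rect(roi&(abs(P[:,:,2]-.011)<.004)); print('base',s,rc,h)
m=roi&(P[:,:,2]>.095)&(P[:,:,2]<.125); print('high'); 
n,l,st,_=cv2.connectedComponentsWithStats(m.astype(np.uint8))
for k in range(1,n):
    if st[k,4]>8: X=P[l==k]; print(st[k],X.min(0).round(4),X.max(0).round(4))
cv2.imwrite('pics/crop5.png',cv2.resize(p[70:245,30:220,::-1],None,fx=4,fy=3.4,interpolation=cv2.INTER_CUBIC)[:600,:800])
E
```

```text
[5.69026743e-01 3.47580395e-04 2.67934026e-01] [-3.14154747e+00 -1.39105472e-03  3.12351555e+00]
stack [  78  116   49   99 3845] ((560.1805419921875, -194.49366760253906), (59.065608978271484, 120.55903625488281), 77.57247161865234) 0.07548390942707339
held [  197   135   117   183 18483] ((560.7164306640625, 1.1464653015136719), (56.36087417602539, 102.88616180419922), 89.29103088378906) 0.2804369900126373
base [ 119  120   47  105 2639] ((586.068115234375, -167.2793426513672), (53.09103012084961, 172.21417236328125), 72.29508972167969) 0.011365076173547095
high
[  49  101   72   39 1175] [ 0.4808 -0.2228  0.095 ] [ 0.522  -0.1491  0.1143]
[  50  189   65   45 1041] [ 0.5798 -0.243   0.095 ] [ 0.6344 -0.1779  0.1146]
```

View pics/crop5.png

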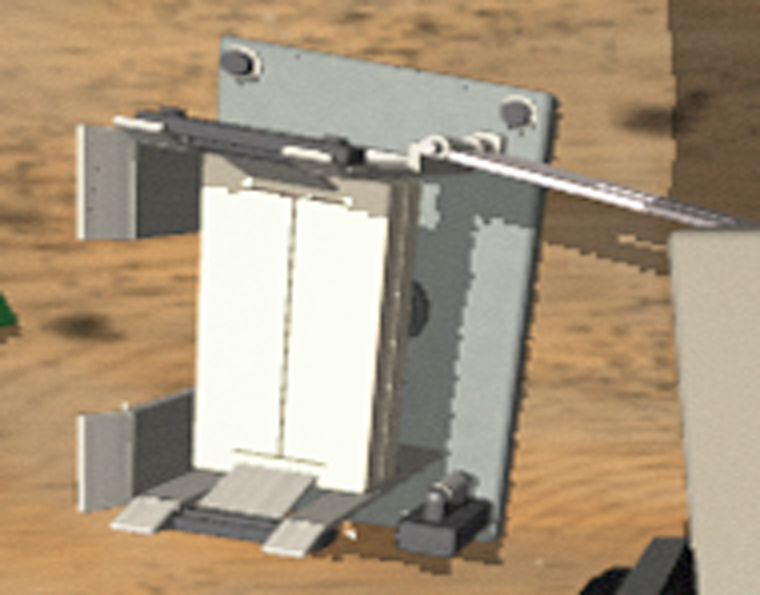

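```bash
python3 -m handwheel '[[[0,0,3,0.001,-0.03,0.01,0.4],[0,0,6,0.002,-0.06,0.02,0.4],[0,0,9,0.003,-0.09,0.04,0.4],[0,0,11.4,0.004,-0.12,0.06,0.4],[0,0,11.4,0.005,-0.15,0.08,0.4],[0,0,11.4,0.0055,-0.175,0.1,0.4],[0,0,11.4,0.0055,-0.19,0.11,0.4],[0,0,11.4,0.0055,-0.1945,0.115,0.4],[0,0,11.4,0.0055,-0.1945,0.115,0.4],[0,0,11.4,0.0055,-0.1945,0.115,0.4]]]' 50
python3 - <<'E'
from h import *
S=[]
for i in range(4):
    p,d,c=cap('wrist','w6.png'); s=r.state(); S.append(np.r_[s['tcp_pos'],s['tcp_rot'][2]])
print(np.array(S).round(4),np.mean(S,0))
v,u=np.mgrid[0:384,0:512]; P=w(c,v.ravel(),u.ravel(),d.ravel()).T.reshape(384,512,3)
np.savez('w6.npz',p=p,d=d,P=P)
for t,z in [('mouth',.076),('notch',.042),('gate_hinge',.038),('gate_edge',.038),('magazine',0.)]:
    print(t,[(x['location'],round(x['score'],2),ray(c,*x['location'],z).round(4)[:2]) for x in r.tip_of(t,'wrist')[:2]])
E
```

```text
t: 13.42
tcp_pos: [0.5609, -0.1927, 0.1538]
tcp_rot: [3.14, 0.001, 2.924]
wrist_force: [-0.3, 0.2, -1.7]
finger_gap: 0.64
grip_force: 53.3
[[ 0.5614 -0.192   0.1542  2.9251]
 [ 0.5617 -0.1919  0.1545  2.9257]
 [ 0.5616 -0.192   0.1546  2.9258]
 [ 0.5614 -0.1923  0.1545  2.9255]] [ 0.56154516 -0.19202693  0.15447626  2.92551825]
mouth []
notch []
gate_hinge [([107.0, 289.0], 0.93, array([ 0.4934, -0.145 ]))]
gate_edge [([124.2, 439.1], 0.85, array([ 0.5385, -0.0109]))]
magazine []
```

View pics/w6.png

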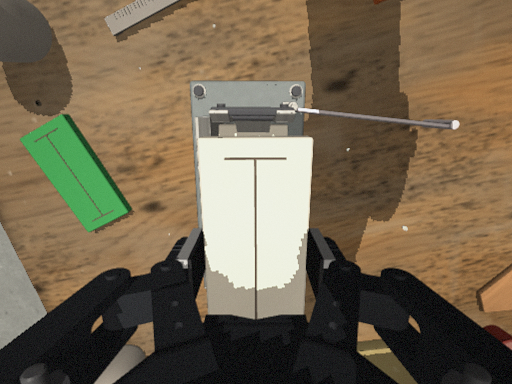

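```bash
python3 - <<'E'
from h import *
z=np.load('w6.npz'); p,P=z['p'],z['P']; c=r.get_calibration('wrist')
g=cv2.GaussianBlur(cv2.cvtColor(p,cv2.COLOR_RGB2GRAY),(3,3),0).astype(float)
sat=(p.max(2).astype(int)-p.min(2))
print(sat[92,182:200],sat[92,296:314]); print(sat[74:90,250])
h=P[:,:,2]
m=(h>.095)&(h<.125); m[:, :150]=0; m[:,330:]=0; m[140:]=0
v,u=np.nonzero(m); print(u.min(),u.max(),v.min(),v.max())
C=np.array([.5595,-.194]); f=np.radians(-12.4); X=np.array([np.sin(f),-np.cos(f)]);Y=np.array([np.cos(f),np.sin(f)])
Q=P[m][:,:2]-C; a=Q@X*1000; b=Q@Y*1000
print('high pts mag frame x',np.percentile(a,[1,99]),'y',np.percentile(b,[1,99]))
for zz,lab in ((.1125,'top'),(.103,'clipcarrier')):
    k=abs(P[m][:,2]-zz)<.0025; print(lab,k.sum(),np.percentile(a[k],[1,50,99]),np.percentile(b[k],[1,50,99]))
m=(abs(h-.0115)<.004); m[:, :180]=0; m[:,330:]=0; m[130:]=0; m&=(sat<22)
q=cv2.morphologyEx(m.astype(np.uint8),cv2.MORPH_OPEN,np.ones((3,3)))>0
Q=P[q][:,:2]-C; a=Q@X*1000; b=Q@Y*1000; print('base',q.sum(),np.percentile(a,[.5,99.5]),np.percentile(b,[.5,99.5]),cv2.minAreaRect(P[q][:,:2].astype(np.float32)*1000))
m=(h>.14)&(h<.19); m[330:]=0; m[:,:190]=0; m[:,320:]=0; m&=p.min(2)>110
Q=P[m][:,:2]-C; a=Q@X*1000; b=Q@Y*1000; print('held',np.percentile(a,[1,50,99]),np.percentile(b,[.3]),np.median(P[m][:,2]),cv2.minAreaRect(P[m][:,:2].astype(np.float32)*1000)[2])
E
```

```text
[73 76 77 73 75 75 78 69 27  5  9 14  6  3  3  3  2  1] [ 4  2  1  4  2 13 18  6  4 33 68 64 63 63 63 62 58 34]
[59 48 50 55 61 63 45  9  8  7  8  9  7  8  7  8]
195 295 103 139
high pts mag frame x [-28.29208336  37.1501011 ] y [-75.52264365 -54.76392046]
top 363 [-28.68370323  22.36834057  37.52628737] [-71.98163863 -68.84219761 -53.92162487]
clipcarrier 871 [-27.89156907   1.06009127  31.47875267] [-74.81143592 -68.84605855 -55.92748419]
base 3051 [-51.90828562  62.1449113 ] [-100.38370975  -54.96389213] ((482.92529296875, -182.49365234375), (115.28378295898438, 46.426029205322266), 77.54327392578125)
held [-29.47679763  -2.87733289  24.46077158] [-58.41233913] 0.16689952137840158 77.51248168945312
```

```bash
python3 - <<'E'
from h import *
z=np.load('w5.npz'); p=z['p']; c=dict(pose=z['c'],intrinsics=z['K'])
g=cv2.cvtColor(p,cv2.COLOR_RGB2GRAY).astype(float)
C=np.array([.5595,-.194]); f=np.radians(-12.4); X=np.array([np.sin(f),-np.cos(f)]);Y=np.array([np.cos(f),np.sin(f)])
def mf(row,col,zz): q=ray(c,row,col,zz)[:2]-C; return np.array([q@X,q@Y])*1000
L=[];A=[];B=[]
for row in range(135,200,3):
    s=g[row]
    lo=95;seg=s[lo:112]; k=seg.argmin(); wgt=np.clip(seg.max()-15-seg,0,None); k=(wgt*np.arange(len(seg))).sum()/wgt.sum()+lo
    gr=np.diff(s); a=70+gr[70:95].argmax()+1; b=112+gr[112:135].argmin()+1
    L.append(mf(row,k,.0755));A.append(mf(row,a-.5,.0755));B.append(mf(row,b-.5,.0755))
for n,q in (('line',L),('rear edge',A),('front edge',B)):
    q=np.array(q); fit=np.polyfit(q[:,1],q[:,0],1); print(n,np.median(q[:,0]),q[:,0].std(),'slope deg',np.degrees(np.arctan(fit[0])))
for rc in [(107,63.75),(140.6,63.75),(190.6,63),(217,63)]: print('rear102',mf(*rc,.102))
# end of cross scribes & plaque ends: col profiles
T=np.linalg.inv(c['pose']);K=c['intrinsics']
def pr(x,y,zz,C=C):
    q=T@np.r_[C+(X*x+Y*y)/1000,zz,1]; return K[0,0]*q[0]/-q[2]+K[0,2],K[1,1]*-q[1]/-q[2]+K[1,2]
s=5; x0,y0=40,95
im=cv2.resize(p[y0:245-25,x0:x0+120,::-1],None,fx=s,fy=s,interpolation=cv2.INTER_CUBIC)
def line(a,b,col):
    q=[tuple(int(round((k-o+.5)*s)) for k,o in zip(pr(*t),(x0,y0))) for t in (a,b)]; cv2.line(im,q[0],q[1],col,1)
line((30,-62,.102),(30,62,.102),(0,0,255))
line((-28,62,.102),(30,62,.102),(0,255,0)); line((-28,-62,.102),(30,-62,.102),(0,255,0))
line((-13,62,.1),(-13,57,.076),(255,0,0)); line((13,62,.1),(13,57,.076),(255,0,0)); line((-13,57,.076),(13,57,.076),(255,0,0))
line((0,-60,.076),(0,60,.076),(255,0,255))
cv2.imwrite('pics/ov.png',im)
E
```

```text
line -0.9146381483006103 0.15896579674034195 slope deg 0.2581417018297463
rear edge 26.794062496070303 0.3940543742306726 slope deg 0.3743940292715598
front edge -29.379455304367212 0.3538204885461001 slope deg 0.08618002834252274
rear102 [ 28.07477333 -67.9240518 ]
rear102 [ 27.85416072 -31.0445621 ]
rear102 [28.37084682 28.86050554]
rear102 [28.19160819 63.02234707]
```

View pics/ov.png

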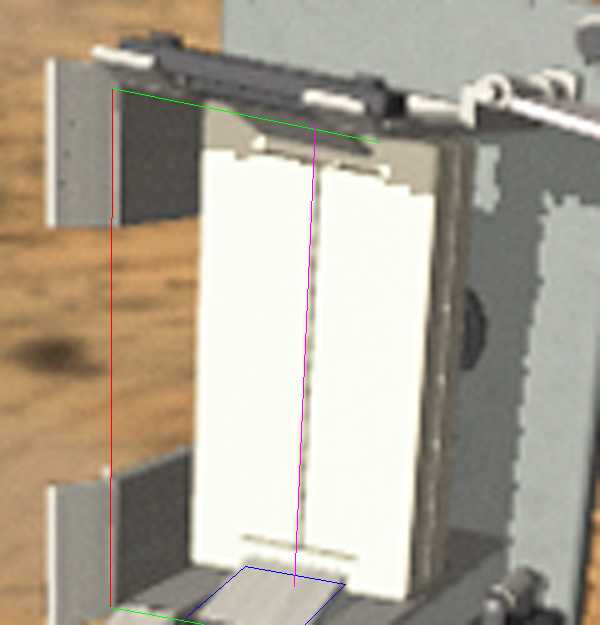

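```bash
python3 -m handwheel '[[[0,0,0.2,0.0015,-0.001,0.01,0.4],[0,0,0.2,0.0015,-0.001,0.025,0.4],[0,0,0.2,0.0015,-0.001,0.035,0.4],[0,0,0.2,0.0015,-0.001,0.04,0.4],[0,0,0.2,0.0015,-0.001,0.045,0.4],[0,0,0.2,0.0015,-0.001,0.05,0.4],[0,0,0.2,0.0015,-0.001,0.05,0.4],[0,0,0.2,0.0015,-0.001,0.05,0.4]]]' 50
python3 -m handwheel '[[[0,0,0,0,0,0.003,0.4],[0,0,0,0,0,0.006,0.4],[0,0,0,0,0,0.009,0.4],[0,0,0,0,0,0.011,0.4],[0,0,0,0,0,0.011,0.4]]]' 50
python3 - <<'E'
from h import *
for i in range(3): cap('wrist'); s=r.state(); print(s['tcp_pos'].round(4),s['tcp_rot'].round(3),s['wrist_force'].round(2),s['wrist_torque'].round(2))
E
```

```text
t: 14.53
tcp_pos: [0.5585, -0.1948, 0.1033]
tcp_rot: [-3.142, 0.0, 2.919]
wrist_force: [0.7, -0.7, -1.3]
finger_gap: 0.635
grip_force: 53.3
t: 14.95
tcp_pos: [0.558, -0.1946, 0.0917]
tcp_rot: [3.141, -0.001, 2.919]
wrist_force: [-0.1, 0.1, -1.2]
finger_gap: 0.638
grip_force: 53.3
[ 0.5582 -0.1946  0.092 ] [ 3.141e+00 -1.000e-03  2.919e+00] [-1.01  0.41 -1.26] [ 0.05  0.02 -0.03]
[ 0.5584 -0.1948  0.0923] [ 3.142 -0.     2.919] [-0.49 -0.87 -0.93] [-0.02 -0.05 -0.01]
[ 0.5585 -0.1948  0.0924] [-3.142  0.     2.919] [ 0.64 -0.79 -1.64] [-0.   -0.01 -0.02]
```

```bash
python3 -m handwheel '[[[0,0,0,0,0,0.003,0.4],[0,0,0,0,0,0.006,0.4],[0,0,0,0,0,0.009,0.4],[0,0,0,0,0,0.012,0.4],[0,0,0,0,0,0.012,0.4]]]' 50
python3 -m handwheel '[[[0,0,0,0,0,0.002,0.4],[0,0,0,0,0,0.004,0.4],[0,0,0,0,0,0.006,0.4],[0,0,0,0,0,0.008,0.4],[0,0,0,0,0,0.008,0.4]]]' 50
```

```text
t: 15.52
tcp_pos: [0.5587, -0.1953, 0.0819]
tcp_rot: [-3.142, 0.001, 2.918]
wrist_force: [-3.6, 1.3, 6.3]
finger_gap: 0.638
grip_force: 54.1
t: 15.93
tcp_pos: [0.5598, -0.1955, 0.0737]
tcp_rot: [-3.141, 0.004, 2.918]
wrist_force: [-0.8, -0.2, 4.3]
finger_gap: 0.637
grip_force: 54.0
```

```bash
python3 -m handwheel '[[[0,0,0,0,0,0.002,0.4],[0,0,0,0,0,0.004,0.4],[0,0,0,0,0,0.006,0.4],[0,0,0,0,0,0.008,0.4],[0,0,0,0,0,0.008,0.4]]]' 50
python3 -m handwheel '[[[0,0,0,0,0,0.001,0.4],[0,0,0,0,0,0.002,0.4],[0,0,0,0,0,0.003,0.4],[0,0,0,0,0,0.003,0.4]]]' 50
```

```text
t: 16.35
tcp_pos: [0.5598, -0.1956, 0.0661]
tcp_rot: [-3.141, 0.004, 2.918]
wrist_force: [-0.5, 0.1, 6.4]
finger_gap: 0.638
grip_force: 54.2
t: 16.68
tcp_pos: [0.5598, -0.1956, 0.0635]
tcp_rot: [-3.141, 0.004, 2.918]
wrist_force: [-1.7, 0.7, 9.4]
finger_gap: 0.641
grip_force: 54.4
```

```bash
python3 -m handwheel '[[[0,0,0,0,0,0.0005,0.4],[0,0,0,0,0,0.001,0.4],[0,0,0,0,0,0.0015,0.4],[0,0,0,0,0,0.0015,0.4]]]' 50
python3 -m handwheel '[[[0,0,0,0,0,0.0005,0.4],[0,0,0,0,0,0.0008,0.4],[0,0,0,0,0,0.0008,0.4]]]' 50
python3 - <<'E'
from h import *
p,d,c=cap('wrist'); np.savez('w7.npz',p=p,d=d); s=r.state(); print(s['tcp_pos'],s['wrist_force'])
E
```

```text
t: 17.02
tcp_pos: [0.5598, -0.1956, 0.0619]
tcp_rot: [-3.141, 0.004, 2.918]
wrist_force: [-1.8, -0.8, 8.3]
finger_gap: 0.636
grip_force: 54.3
t: 17.27
tcp_pos: [0.5598, -0.1956, 0.061]
tcp_rot: [-3.141, 0.004, 2.918]
wrist_force: [-1.0, -0.3, 7.5]
finger_gap: 0.637
grip_force: 54.3
[ 0.55983959 -0.19558356  0.0609967 ] [-1.62696816  0.06602998  7.44723632]
```

The force fell to about 7.5 N, which is the spring alone, so the clips appear to have snapped. I'll add a touch more, release, lift and look.

```bash
python3 -m handwheel '[[[0,0,0,0,0,0.0005,0.4],[0,0,0,0,0,0.0005,0.4],[0,0,0,0,0,0.0005,0.7],[0,0,0,0,0,0.0005,0.75],[0,0,0,0,0,0.0005,0.78],[0,0,0,0,0,0.0005,0.78],[0,0,0,0,0,0.0005,0.78]]]' 50
python3 -m handwheel '[[[0,0,0,0,0,-0.005,0.78],[0,0,0,0,0,-0.02,0.78],[0,0,0,0,0,-0.04,0.78],[0,0,0,0,0,-0.07,0.78],[0,0,0,0,0,-0.1,0.78],[0,0,0,0,0,-0.13,0.78],[0,0,0,0.0,0.02,-0.16,0.5],[0,0,0,0.0,0.04,-0.18,0.2],[0,0,0,0.0,0.06,-0.2,0],[0,0,0,0.0,0.06,-0.2,0]]]' 50
python3 - <<'E'
from h import *
s=r.state(); p,d,c=cap('wrist'); v,u=np.mgrid[0:384,0:512]; P=w(c,v.ravel(),u.ravel(),d.ravel()).T.reshape(384,512,3)
np.savez('w8.npz',p=p,d=d,P=P,c=c['pose'],K=c['intrinsics']); print(s['tcp_pos'],s['tcp_rot'])
for x in r.trace('plaque','wrist')[:3]:
    m=x['pixels']&(d>0);Q=P[m]; print(x['bbox'],round(x['score'],2),cv2.minAreaRect(Q[:,:2].astype(np.float32)*1000),np.percentile(Q[:,2],[2,50,98]))
for t,z in [('mouth',.076),('gate_hinge',.038),('gate_edge',.038)]:
    print(t,[(x['location'],round(x['score'],2),ray(c,*x['location'],z).round(4)[:2]) for x in r.tip_of(t,'wrist')[:2]])
b=cap('side')
cv2.imwrite('pics/w8.png',np.hstack([cv2.resize(p[:,:,::-1],(512,384))]))
E
```

```text
t: 17.9
tcp_pos: [0.5582, -0.1946, 0.0581]
tcp_rot: [3.141, -0.001, 2.919]
wrist_force: [-0.4, 0.5, -0.7]
finger_gap: 0.78
grip_force: 0.0
t: 18.73
tcp_pos: [0.5758, -0.1307, 0.2637]
tcp_rot: [3.136, 0.01, 2.927]
wrist_force: [0.3, 0.9, -0.0]
finger_gap: 0.212
grip_force: 0.0
[ 0.57582961 -0.13071606  0.26369985] [3.13645342 0.00955593 2.92704476]
[174.5, 120.4, 49.0, 95.4] 0.81 ((554.8912353515625, -205.70062255859375), (73.2240219116211, 117.98787689208984), 77.100341796875) [0.07118094 0.0732633  0.07483784]
mouth []
gate_hinge [([105.5, 230.7], 0.72, array([ 0.4891, -0.146 ]))]
gate_edge [([117.1, 335.1], 0.7, array([ 0.5325, -0.0161])), ([242.2, 414.8], 0.19, array([0.7378, 0.0764]))]
```

View pics/w8.png

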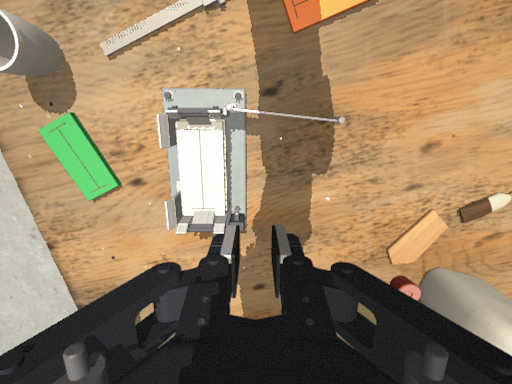

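The stack shows the new plaque on top at (203,165) with its top face at the clip level. The gate's free edge is at (342,120). I'll compute the gate pushing path next.

```bash
cat > g.py <<'E'
from h import *
H=np.array([.4939,-.1449]); f=np.radians(-12.5); X=np.array([np.sin(f),-np.cos(f)]);Y=np.array([np.cos(f),np.sin(f)])
def now():
    for i in range(2): r.capture('wrist')
    s=r.state(); q=s['tcp_pos'][:2]-H
    return np.array([-q@Y,-q@X]),s
E
python3 - <<'E'
from g import *
q,s=now(); print(s['tcp_pos'],s['tcp_rot'],'tool-ish rel hinge',q.round(4))
p,d,c=cap('wrist')
for rc in [(120,342)]:
    z=np.load('w8.npz'); cc=dict(pose=z['c'],intrinsics=z['K']); e=ray(cc,*rc,.06)[:2]-H; print('edge rel',-e@Y,-e@X)
P=w(c,*[k.ravel() for k in np.mgrid[0:384,0:512]],d.ravel()).T
l=r.trace('plaque','wrist')
if l:
    m=l[0]['pixels'].ravel(); Q=P[m&(d.ravel()>0)]; Q=Q[abs(Q[:,2]-np.median(Q[:,2]))<.004]; a=np.c_[(Q[:,:2]-Q[:,:2].mean(0))@np.c_[X,Y],np.ones(len(Q))]; print(np.linalg.lstsq(a,Q[:,2],rcond=None)[0],l[0]['bbox'])
for a in (90,80,60,40,20,5,0):
    t=np.radians(a); 
    print(a,[ (0.11*np.array([-np.cos(t),np.sin(t)])+dl*np.array([np.sin(t),np.cos(t)])).round(4) for dl in (.013,.02)])
E
```

```text
[ 0.57080865 -0.13741381  0.25746933] [-3.14096433e+00 -2.14409337e-03  2.91657811e+00] tool-ish rel hinge [-0.0735  0.024 ]
edge rel -0.01296176623247321 0.13651010587310314
[0.00088806 0.00196436 0.07560786] [178.6, 124.7, 54.1, 96.4]
90 [array([0.013, 0.11 ]), array([0.02, 0.11])]
80 [array([-0.0063,  0.1106]), array([0.0006, 0.1118])]
60 [array([-0.0437,  0.1018]), array([-0.0377,  0.1053])]
40 [array([-0.0759,  0.0807]), array([-0.0714,  0.086 ])]
20 [array([-0.0989,  0.0498]), array([-0.0965,  0.0564])]
5 [array([-0.1084,  0.0225]), array([-0.1078,  0.0295])]
0 [array([-0.11 ,  0.013]), array([-0.11,  0.02])]
```

```bash
python3 -m handwheel '[[[0,0,0,0.03,0.024,0,0],[0,0,0,0.06,0.048,0.01,0],[0,0,0,0.09,0.072,0.03,0],[0,0,0,0.1085,0.086,0.06,0],[0,0,0,0.1085,0.086,0.1,0],[0,0,0,0.1085,0.086,0.14,0],[0,0,0,0.1085,0.086,0.17,0],[0,0,0,0.1085,0.086,0.195,0],[0,0,0,0.1085,0.086,0.208,0],[0,0,0,0.1085,0.086,0.208,0]]]' 50
python3 -c "
from g import *
q,s=now(); print(q,s['tcp_pos'],s['wrist_force'],s['finger_gap'])"
```

```text
t: 20.07
tcp_pos: [0.4815, -0.0285, 0.0473]
tcp_rot: [-3.139, -0.008, 2.918]
wrist_force: [-0.6, -0.1, -0.2]
finger_gap: 0.002
grip_force: 0.0
[0.03392194 0.11143357] [ 0.48490079 -0.0287658   0.05057785] [-0.66743855 -0.81167976  0.71285137] 0.003305881123347416
```

```bash
python3 -m handwheel '[[[0,0,0,-0.012,0,0.002,0],[0,0,0,-0.022,0,0.002,0],[0,0,0,-0.03,0,0.002,0],[0,0,0,-0.037,0,0.002,0],[0,0,0,-0.047,-0.001,0.002,0],[0,0,0,-0.057,-0.002,0.002,0],[0,0,0,-0.066,-0.004,0.002,0],[0,0,0,-0.075,-0.0075,0.002,0],[0,0,0,-0.084,-0.011,0.002,0],[0,0,0,-0.092,-0.016,0.002,0]]]' 50
python3 -c "
from g import *
q,s=now(); print(q,s['tcp_pos'],s['wrist_force'])"
```

```text
t: 21.0
tcp_pos: [0.572, -0.0647, 0.0488]
tcp_rot: [3.141, 0.0, 2.919]
wrist_force: [-1.1, 0.5, 0.6]
finger_gap: -0.0
grip_force: 0.2
[-0.0598039   0.09329194] [ 0.57247838 -0.06676339  0.04888781] [-0.19642697 -0.22478926 -0.42944935]
```

```bash
python3 -m handwheel '[[[0,0,0,-0.007,-0.005,0,0],[0,0,0,-0.0135,-0.01,0,0],[0,0,0,-0.02,-0.017,0,0],[0,0,0,-0.027,-0.0245,0,0],[0,0,0,-0.033,-0.0325,0,0],[0,0,0,-0.038,-0.0405,0,0],[0,0,0,-0.041,-0.0475,0,0],[0,0,0,-0.044,-0.055,0,0],[0,0,0,-0.044,-0.055,0,0]]]' 50
python3 - <<'E'
from g import *
q,s=now(); print(q,s['tcp_pos'],s['wrist_force'])
for n in ('scene','side'):
    p,d,c=cap(n)
    for t in ('gate_hinge','gate_edge'):
        for x in r.tip_of(t,n)[:2]:
            e=ray(c,*x['location'],.038)[:2]-H; print(n,t,x['location'],round(x['score'],2),(-e@Y).round(3),(-e@X).round(3))
E
```

```text
t: 21.85
tcp_pos: [0.6017, -0.1312, 0.0487]
tcp_rot: [-3.139, 0.001, 2.915]
wrist_force: [-0.4, -0.8, 0.5]
finger_gap: 0.0
grip_force: 0.0
[-0.10171707  0.03945806] [ 0.60174626 -0.12839285  0.04860146] [ 0.49022249  1.21938448 -0.3254309 ]
scene gate_hinge [244.1, 286.9] 0.79 0.006 -0.002
scene gate_edge [225.8, 320.9] 0.4 -0.137 0.009
side gate_hinge [170.9, 291.5] 0.72 -0.002 0.001
side gate_edge [161.0, 262.1] 0.63 -0.134 0.023
side gate_edge [155.5, 283.0] 0.19 -0.09 -0.064
```

```bash
python3 -m handwheel '[[[0,0,0,-0.001,-0.003,0,0],[0,0,0,-0.002,-0.006,0,0],[0,0,0,-0.003,-0.009,0,0],[0,0,0,-0.004,-0.012,0,0],[0,0,0,-0.004,-0.012,0,0]]]' 50
python3 -m handwheel '[[[0,0,0,0,-0.002,0,0],[0,0,0,0,-0.004,0,0],[0,0,0,0,-0.004,0,0]]]' 50
```

```text
t: 22.67
tcp_pos: [0.603, -0.142, 0.0486]
tcp_rot: [-3.141, 0.0, 2.917]
wrist_force: [-0.1, 0.1, -0.1]
finger_gap: 0.002
grip_force: 0.0
t: 22.92
tcp_pos: [0.6021, -0.1448, 0.0486]
tcp_rot: [-3.141, 0.0, 2.918]
wrist_force: [-0.0, 0.2, -0.1]
finger_gap: -0.002
grip_force: 0.0
```

```bash
python3 -m handwheel '[[[0,0,0,0,-0.002,0,0],[0,0,0,0,-0.003,0,0],[0,0,0,0,-0.003,0,0]]]' 50
python3 -c "
from g import *
q,s=now(); print(q,s['wrist_force'])"
```

```text
t: 23.17
tcp_pos: [0.6019, -0.1462, 0.0486]
tcp_rot: [3.14, 0.0, 2.919]
wrist_force: [0.1, 1.4, -0.5]
finger_gap: -0.002
grip_force: 0.8
[-0.10567174  0.02202301] [1.33615184 0.86650061 0.06901939]
```

```bash
python3 -m handwheel '[[[0,0,0,0,-0.002,0,0],[0,0,0,0,-0.003,0,0],[0,0,0,0,-0.003,0,0]]]' 50
python3 -m handwheel '[[[0,0,0,0,-0.002,0,0],[0,0,0,0,-0.003,0,0],[0,0,0,0,-0.003,0,0]]]' 50
python3 -c "
from g import *
q,s=now(); print(q,s['wrist_force'])"
```

```text
t: 23.52
tcp_pos: [0.6014, -0.1491, 0.0486]
tcp_rot: [3.14, 0.0, 2.92]
wrist_force: [0.8, 3.1, 0.2]
finger_gap: 0.001
grip_force: 1.6
t: 23.77
tcp_pos: [0.5997, -0.1546, 0.0486]
tcp_rot: [-3.14, -0.0, 2.917]
wrist_force: [0.5, 1.4, 1.0]
finger_gap: 0.004
grip_force: 0.3
[-0.10541089  0.01346597] [ 0.73960804 -0.23375355  0.71622095]
```

```bash
python3 -m handwheel '[[[0,0,0,0,-0.001,0,0],[0,0,0,0,-0.002,0,0],[0,0,0,0,-0.002,0,0]]]' 50
python3 -m handwheel '[[[0,0,0,0,-0.001,0,0],[0,0,0,0,-0.002,0,0],[0,0,0,0,-0.002,0,0]]]' 50
```

```text
t: 24.12
tcp_pos: [0.5997, -0.1547, 0.0486]
tcp_rot: [3.141, -0.0, 2.919]
wrist_force: [-0.7, 2.5, -0.4]
finger_gap: -0.001
grip_force: 0.8
t: 24.37
tcp_pos: [0.5997, -0.1549, 0.0486]
tcp_rot: [3.139, -0.0, 2.92]
wrist_force: [1.0, 3.9, 1.0]
finger_gap: -0.003
grip_force: 2.4
```

```bash
python3 -m handwheel '[[[0,0,0,0,-0.002,0,0],[0,0,0,0,-0.004,0,0],[0,0,0,0,-0.005,0,0],[0,0,0,0,-0.005,0,0]]]' 50
python3 -m handwheel '[[[0,0,0,0,0.01,0,0],[0,0,0,0,0.03,0,0],[0,0,0,0,0.05,-0.02,0],[0,0,0,0,0.07,-0.05,0],[0,0,0,0.01,0.09,-0.08,0],[0,0,0,0.02,0.1,-0.12,0],[0,0,0,0.02,0.1,-0.16,0],[0,0,0,0.02,0.1,-0.19,0],[0,0,0,0.02,0.1,-0.2,0],[0,0,0,0.02,0.1,-0.2,0]]]' 50
python3 - <<'E'
from g import *
q,s=now(); print(q,s['tcp_pos'])
for n in ('wrist','scene','side'):
    p,d,c=cap(n)
    if n=='wrist':
        cv2.imwrite('pics/end.png',p[:,:,::-1])
        P=w(c,*[k.ravel() for k in np.mgrid[0:384,0:512]],d.ravel()).T
        m=(P[:,2]>.045)&(P[:,2]<.063); E=P[m][:,:2]-H; a=np.c_[-E@Y,-E@X]; k=(a[:,0]<-.02)&(a[:,0]>-.138)&(abs(a[:,1])<.05)&(a[:,1]>-.012)
        b=a[k]; print(len(b), np.polyfit(b[:,0],b[:,1],1), np.median(b[:,1]))
        l=r.trace('plaque',n)
        for x in l[:2]: mm=x['pixels'].ravel(); print(x['bbox'],np.median(P[mm],0))
    for t in ('gate_hinge','gate_edge'):
        for x in r.tip_of(t,n)[:1]:
            e=ray(c,*x['location'],.038)[:2]-H; print(n,t,x['location'],round(x['score'],2),(-e@Y).round(3),(-e@X).round(3))
E
```

```text
t: 24.7
tcp_pos: [0.5996, -0.1552, 0.0486]
tcp_rot: [3.133, -0.001, 2.923]
wrist_force: [1.0, 11.3, 2.6]
finger_gap: -0.0
grip_force: 5.1
t: 25.53
tcp_pos: [0.6027, -0.0625, 0.2525]
tcp_rot: [-3.14, 0.009, 2.916]
wrist_force: [0.3, 0.1, 0.8]
finger_gap: -0.002
grip_force: 0.0
[-0.08562696  0.10469199] [ 0.60015675 -0.0612227   0.24737244]
972 [-0.0048688  -0.00213426] -0.0012015596647807331
[105.2, 114.8, 63.4, 101.0] [ 0.55426408 -0.19101485  0.07413593]
[166.5, 96.2, 20.2, 119.3] [ 0.55705677 -0.15803777  0.0441482 ]
wrist gate_hinge [101.8, 172.6] 0.64 0.002 0.004
wrist gate_edge [207.4, 180.3] 0.64 -0.136 0.002
scene gate_hinge [244.9, 287.2] 0.93 0.007 -0.006
side gate_hinge [171.7, 289.0] 0.76 -0.006 0.011
side gate_edge [156.3, 264.8] 0.55 -0.146 -0.011
```

```bash
python3 - <<'E'
import cv2
p=cv2.imread('pics/end.png'); print(p.shape)
E
```

```text
(384, 512, 3)
```

The gate measures straight (0.3°) against its stop, it held 11 N without moving, and the stack is level at clip height. I'm handing in.

```bash
python3 -c "
from rig import r
print(r.sign_off())"
```

```text
the job is handed in; nothing more can be done
None
```

The job is handed in at about 26 s: the plaque lies scribed face up on the stack under both clips and the gate is shut past its catch, judged from force and depth readings; I never moved the bystanders but did not re-check them.

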